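# Restart the board under test and hold the test pen on its ringed pad

### The arm

A 6-joint arm with a two-finger parallel gripper is mounted at the origin on the work surface. World frame = base frame: x ahead of the robot, y to its left, z up, the work surface at z = 0. Lengths are in m, angles in rad, forces in N, time in s.
With the tool pointing down it reaches from about 0.35 to 0.775 m from the base axis. Payload 5.5 kg.
Tool frame: the origin (TCP) lies midway between the tips of the shut fingers; the grasp point (between the pads) lies 19 mm behind it; z points along the fingers, y is the line along which they close (so a half turn about z gives the same grasp; the last joint's range is limited). The gripper opens to 85 mm and grips with 20 to 120 N. Pads are 22 mm wide; open, the fingers measure 114 mm over their backs; the gripper's body (76 mm by 85 mm) begins 54 mm behind the grasp point. The pads swing forward as they close: fully open they stand 13 mm farther back than shut.
Start: joints at [-1.29, 0.313, 0.046, 1.304, 0, 1.431], TCP at [0.235, -0.525, 0.231] pointing down, gripper open.
Joint ranges: [-2.76, 2.76], [-0.86, 1.69], [-1.03, 1.26], [-2.2, 2.34], [-1.47, 1.5], [-3.14, 3.14]. Speed limits (rad/s): [2.57, 2.57, 3.14, 3.14, 3.14, 3.14].

### API

Orientations are given as a unit quaternion [w, x, y, z].
In Python, from workcell import get_state, read_camera, camera_info, hand_in, recognise gives the robot as it stands.
- The arm moves only by the tool arm_command, never from a script. Its argument "moves" is one flat list of numbers, 7 for each row, row after row: the opening, from -1 (shut) to 1 (fully open), then the shift along the tool's x, y, z in mm, then the turn, a rotation vector about the tool's x, y, z in rad. A call has 1 to 8 rows; each row shifts and turns the commanded pose from where the row before left it, along the tool's axes as they then stand; what a row does not reach is not made up. A row lasts 1/8 s, in which the tool goes at most 62.5 mm and 10.7 degrees, less where a joint would pass 70% of its speed; a pose out of reach is approached as far as the arm can. A call with a gripper value outside its range is refused whole. The fingers move at their own pace and stop on an object; "newtons" is the grip in N (left out, the last holds). Time passes only in rows, so rows that do not move let the fingers close. It gives the time, the measured TCP pose, the force, the opening and the grip force at its end, in the units of the state.
- get_state(): the state, without advancing time (a new reading comes with each control period).
- read_camera(name): name is "scene" or "side" or "wrist"; returns (picture, depth): 420x560x3 uint8, blue, green, red; 420x560 float32, m along the optical axis (not along the pixel's ray), 0 where there is no reading.
- camera_info(name): a dict with "fovy" (degrees; the focal length in pixels is half the picture's height over the tangent of half this angle, whatever the lens; pixels are square), "cx", "cy" (the principal point, pixels), "k1" (the pictures are not rectified: a ray, as slopes to the right and down, at radius r is drawn at 1 + k1 r^2 times it, then the intrinsics apply), "eye" and "orientation" of the camera in the world; the wrist camera has in their place "tool_from_camera" (4x4, takes a point from camera to tool coordinates, whose origin is the TCP and whose axes are the flange's). Camera axes: x right, y down, z forward; pixel columns grow to the right and rows downward; lengths in m; the calibration is good to about 2 mm. A picture is of the moment at which its call begins: read the wrist's pose just before it. camera_info takes no time and is no camera call.
- hand_in(): hands the job in; it is judged then, once.
Trained networks look in the newest picture that a camera, given by its name, has taken for a name from the list of things; names that differ only in an ending like _2 or _b are one class to them, and where a whole thing is asked for, a point or a joint stands for the part that bears it (a point fixed in the world has none). Each returns a list of dicts, best first, with "confidence" (0 to 1); they miss things now and then, are a little off and sometimes report something else, mostly with a low value. They report only what shows in the picture. A call takes as long as a camera call.
- recognise(camera, label): "point" ([column, row] in pixels, amid what is visible of it).
The state is a dict: "clock": time; "joint_pos": joint angles; "qvel": joint speeds; "tau": joint torques, N m; "tcp_pos": TCP position; "orientation": TCP orientation; "wrist_force": force on the tool from outside, world axes, zero at the start; "ft_torque": the same for the moment, N m; "finger_gap": finger opening in m; "grip_force": force on a finger pad.
Only numpy, scipy, OpenCV 4.12 (cv2) and the standard library are available. Lean on these libraries where they do the work, as an engineer would, in place of code of your own. Each camera call takes 0.05 s, during which the arm holds its last target. There are 200 camera calls.

### The job

The circuit board in the test jig has hung: restart it by pulling the jig's supply knob right out to its click and then pushing it fully home. Then take the test pen from its stand and hold its tip on the board's ringed round pad, pen upright, pressing lightly so that the sprung tip goes only part of the way in and is never driven hard onto its stop. Finish while still holding the pen there, the knob left home and the other things on the bench left where they are.

Things in the scene. Friction and masses are not known exactly. Their poses are not given: they have to be found in the camera images.
- jig: Test jig, fixed: grey enclosure 200 mm (its x) by 240 mm (its y) by 70 mm high, two rails 16 mm high along y on its top at x = -57 and 57 mm. Origin under its centre; x points from front panel to rear, so the front panel (knob, two sockets, meter window, pilot lamp) looks to its -x, roughly towards the robot.
- knob_grip (a point): Middle of the barrel of the black round supply knob on the jig's front, on its axis, 46 mm above the bench, 16 mm out from the panel when home; moves with the knob. Barrel 24 mm diameter, 22 mm long, level along the jig's x; rim 32 mm diameter, 7 mm thick on its outer end. Free beside and below: pinch across its sides from above. The jig's top is 24 mm higher; rails begin 36 mm behind the panel.
- supply_knob (a joint): Travel of the supply knob in m: 0 fully home (supply on, the starting state), 0.016 right out (off), sliding along the jig's -x. It snaps over a detent half way: about 6 N starts it from either end; past the middle it is driven on to the other end by up to 4 N and stays there.
- board: Green circuit board, 100 mm (its x) by 140 mm (its y) by 3 mm, fixed in two blue end clamps (10 mm high) on the jig's rails; its place along the rails varies. Origin at the centre of its underside, 86 mm above the bench; axes parallel to the jig's. Its parts rise at most 13 mm above the board.
- pad (a point): Centre of the ringed test pad: bare round brass pad 12 mm in diameter inside a printed white ring 21 mm in diameter, flush on the board's top at x = -18, y = -30 mm in the board's frame, 89 mm above the bench. The three other round pads are 8 mm and have no ring. z points up.
- pen: Cordless test pen, 160 mm long, about 60 g, upright in its stand. Origin at its point with the sprung tip fully out; z up along the pen. Above the point: thin brass sprung tip to 14 mm, nose 13 mm diameter from 36 mm, rubber collar 25 mm diameter at 80 to 85 mm that rests on the stand's mouth, white barrel 17 mm diameter from 85 to 150 mm (grip it here), black cap to 160 mm. Yaw does not matter.
- tip_point (a point): The point of the pen's brass tip (3.6 mm in diameter, its end flat 2.4 mm), moving with the sprung tip; coincides with the pen's origin while the tip is fully out.
- pen_tip (a joint): How far the sprung tip is pushed into the pen, in m: 0 fully out, 0.010 on its stop. Spring 300 N/m with 0.6 N preload: 0.6 N starts it, 2.1 N at 5 mm, 3.6 N at the stop.
- stand: Pen stand, fixed to the bench: dark steel round base 72 mm in diameter with an upright tube 29 mm outside and 22 mm inside diameter, mouth 100 mm above the bench; origin at the centre of its underside. The pen must be lifted 80 mm straight up to clear it.
- flux_bottle: Bystander: clear bottle, 44 mm diameter, 85 mm high, loose; origin under its centre.
- cleaner_pot: Bystander: black tip-cleaner pot with brass wool, 68 mm diameter, 50 mm high, loose; origin under its centre.
- spool: Bystander: solder spool, 54 mm diameter, 36 mm high, loose; origin under its centre.
- cutters: Bystander: side cutters with yellow handles lying flat, about 115 by 60 mm, 12 mm high, loose; origin at the bench below the joint.
- tweezers: Bystander: steel tweezers lying flat, about 130 by 16 mm, 4 mm high, loose; origin under the middle.
- parts_tray: Bystander: grey divided parts tray, 100 by 130 by 22 mm, loose; origin under its centre.
- wood_block: Bystander: wooden block, 60 by 100 by 30 mm, loose; origin under its centre.

How it is judged:
By the outcome, as a careful person would: the job done as asked, in the order asked, and still so for the second after the job is handed in, while the arm keeps its last pose, push and grip.
It also fails if it takes over 51 s, if anything falls off the work surface, if the arm or the gripper's body presses on something with over 40 N, if the wrist force passes 120 N, or if a joint passes its speed limit or range.

## Working session

There is one attempt and no reset: what is moved stays moved. The work goes in short steps, Python scripts to look and compute and a tool call to move; the robot and the scene stay as the last step left them, time stands still between calls to the robot, and variables do not carry over. Pictures are saved under pics/ and viewed, at most 10 in all, crops included, and the job is handed in when it is done.

Besides the shell and the picture viewer there is one more tool, called in YAML: its name, and indented under it one key for each argument. arm_command: Moves the arm, as the interface text tells. Its arguments: {"type":"object","properties":{"moves":{"type":"array"},"newtons":{"type":"number"}},"required":["moves"]}

```bash
mkdir -p pics
cat > h.py <<'E'
import numpy as np, cv2
from scipy.spatial.transform import Rotation as R
from workcell import *
def q2R(q): return R.from_quat([q[1],q[2],q[3],q[0]]).as_matrix()
def pose(name):
    i=camera_info(name)
    if 'eye' in i: return i,q2R(i['orientation']),np.array(i['eye'])
    s=get_state(); T=np.array(i['tool_from_camera']); Rt=q2R(s['orientation'])
    return i,Rt@T[:3,:3],Rt@T[:3,3]+np.array(s['tcp_pos'])
def slopes(i,px):
    f=210/np.tan(np.radians(i['fovy'])/2)
    d=(np.array(px,float)-[i['cx'],i['cy']])/f; u=d.copy()
    for _ in range(20): u=d/(1+i['k1']*(u@u))
    return u
def ray(P,px):
    i,Rc,e=P; return e,Rc@np.r_[slopes(i,px),1]
def onz(P,px,z):
    e,d=ray(P,px); return e+d*(z-e[2])/d[2]
def bydepth(P,px,dep,w=2):
    c,r=np.round(px).astype(int); a=dep[max(r-w,0):r+w+1,max(c-w,0):c+w+1]; a=a[a>0]
    e,d=ray(P,px); return e+d*(np.median(a) if a.size else np.nan)
def proj(P,X):
    i,Rc,e=P; p=Rc.T@(np.array(X)-e); u=p[:2]/p[2]; f=210/np.tan(np.radians(i['fovy'])/2)
    return u*(1+i['k1']*(u@u))*f+[i['cx'],i['cy']]
E
python3 - <<'E'
from h import *
np.set_printoptions(precision=4,suppress=True)
print(get_state())
for n in ['scene','side']:
    P=pose(n); im,d=read_camera(n); cv2.imwrite(f'pics/{n}0.png',im); np.save(n+'.npy',d)
    print(n,P)
    for l in ['jig','knob_grip','board','pad','pen','stand','flux_bottle','cleaner_pot','spool','parts_tray','wood_block','cutters','tweezers']:
        for r in recognise(n,l)[:2]:
            print(l,round(r['confidence'],2),np.round(r['point'],1),bydepth(P,r['point'],d))
E
```

```text
{'clock': 0.0, 'joint_pos': array([-1.2896,  0.314 ,  0.045 ,  1.3036,  0.    ,  1.4312]), 'qvel': array([ 0.0002, -0.0008, -0.0007, -0.0007,  0.0014, -0.0006]), 'tau': array([ -0.0005, -48.0626,  29.8532,   0.0191,  -0.0002,  -0.    ]), 'tcp_pos': array([ 0.2347, -0.5244,  0.2304]), 'orientation': array([-0.0009,  0.9779,  0.2088, -0.0001]), 'wrist_force': array([0.9033, 0.0776, 0.171 ]), 'ft_torque': array([-0.0434,  0.0099, -0.0484]), 'grip_force': 0.0, 'finger_gap': 0.08537653776782353}
scene ({'fovy': 50.97813792167182, 'cx': 272.6983069908992, 'cy': 210.82384828184036, 'k1': -0.10527072833579093, 'eye': array([1.1157, 0.3828, 0.9097]), 'orientation': array([-0.1406,  0.4062,  0.8461, -0.3152])}, array([[-0.6306,  0.5987, -0.4939],
       [ 0.7759,  0.4714, -0.4192],
       [-0.0181, -0.6476, -0.7618]]), array([1.1157, 0.3828, 0.9097]))
jig 0.55 [286.3 244.2] [0.6439 0.0203 0.0915]
jig 0.46 [222.6 285.3] [ 0.7945 -0.0464  0.0372]
knob_grip 0.6 [291.1 190.1] [ 0.4787 -0.0922  0.0593]
board 0.91 [277.7 221.6] [ 0.604  -0.0368  0.0914]
board 0.34 [222.4 285. ] [ 0.7944 -0.047   0.0
[... 1301 characters left out ...]
2] [ 0.4476 -0.283   0.0393]
pen 0.9 [144.9 321.1] [0.6067 0.3211 0.1403]
pen 0.35 [314.6 236. ] [ 0.4757 -0.0849  0.0565]
stand 0.77 [156.9 352.6] [0.6019 0.3242 0.0366]
flux_bottle 0.64 [227.2 385.6] [0.4387 0.3157 0.058 ]
cleaner_pot 0.67 [360.2 194.2] [ 0.4498 -0.2867  0.0388]
spool 0.81 [200.9 208.2] [ 0.7732 -0.0405  0.0361]
spool 0.7 [297.1 350.2] [0.3806 0.1629 0.0036]
parts_tray 0.65 [296.6 163. ] [ 0.6657 -0.3382  0.0168]
parts_tray 0.3 [255.9 247. ] [0.5563 0.0362 0.0907]
wood_block 0.67 [371.8 165.1] [ 0.4741 -0.4218  0.0296]
cutters 0.54 [383.2 227.8] [ 0.3622 -0.2404  0.0027]
cutters 0.23 [313.4 233.4] [ 0.4822 -0.0914  0.0556]
tweezers 0.84 [298.1 346.5] [0.3833 0.1539 0.0022]
```

View pics/scene0.png

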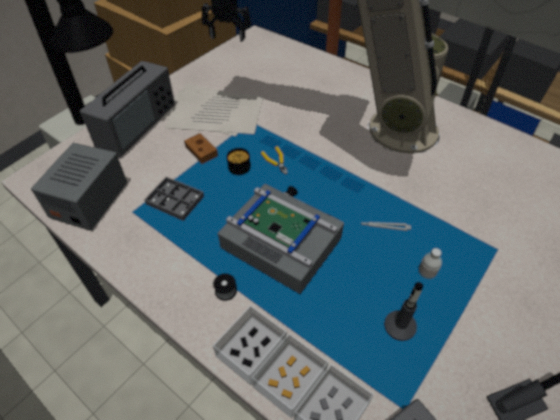

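View pics/side0.png

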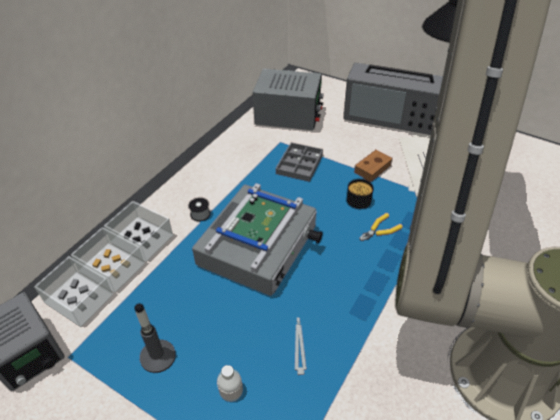

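The scene view shows the knob at (291,190), jig centred near (283,240) and pen at (415,290). The side view shows the knob at (316,235), pen at (145,320), the ringed pad near (270,213). Now I'll fit the poses from depth.

```bash
cat >> h.py <<'E'
def cloud(P,d,step=1):
    r,c=np.mgrid[0:420:step,0:560:step]; i,Rc,e=P
    f=210/np.tan(np.radians(i['fovy'])/2)
    K=np.array([[f,0,i['cx']],[0,f,i['cy']],[0,0,1]])
    u=cv2.undistortPoints(np.stack([c.ravel(),r.ravel()],1).astype(np.float64)[:,None],K,np.array([i['k1'],0,0,0.]))[:,0]
    z=d[r,c].ravel(); m=z>0
    return e+(np.c_[u,np.ones(len(u))][m]*z[m,None])@Rc.T
E
python3 - <<'E'
from h import *
np.set_printoptions(precision=4,suppress=True)
for n in ['scene','side']:
    P=pose(n); d=np.load(n+'.npy'); C=cloud(P,d)
    near=lambda x,y,r:np.hypot(C[:,0]-x,C[:,1]-y)<r
    b=C[near(.59,-.03,.2)&(C[:,2]>.062)&(C[:,2]<.078)]
    print(n,'top',len(b),cv2.minAreaRect(b[:,:2].astype(np.float32)),np.median(b[:,2]))
    b=C[near(.465,-.10,.055)&(C[:,2]>.03)&(C[:,2]<.066)]
    print('knob',len(b),b.mean(0),b.min(0),b.max(0))
    for lo,hi in [(.105,.118),(.12,.14),(.14,.158)]:
        b=C[near(.615,.32,.06)&(C[:,2]>lo)&(C[:,2]<hi)]; print('pen',lo,len(b),b.mean(0),np.ptp(b,axis=0))
    b=C[near(.615,.32,.08)&(C[:,2]>.004)&(C[:,2]<.02)]; print('base',cv2.minEnclosingCircle(b[:,:2].astype(np.float32)))
    t=C[near(.9,.2,.1)]; 
    b=C[near(.6,.2,.04)]; print('table z',np.median(b[:,2]))
E
```

```text
scene top 3429 ((0.582859992980957, -0.03155584633350372), (0.24085141718387604, 0.24184679985046387), 4.000367164611816) 0.07163747079779026
knob 97 [ 0.4787 -0.0915  0.0567] [ 0.4658 -0.1119  0.037 ] [ 0.5008 -0.0578  0.0656]
pen 0.105 56 [0.6186 0.3186 0.1092] [0.0197 0.024  0.0129]
pen 0.12 52 [0.6194 0.319  0.1309] [0.0111 0.0174 0.0194]
pen 0.14 41 [0.6192 0.3197 0.1492] [0.0082 0.0164 0.0175]
base ((0.6149653196334839, 0.3199580907821655), 0.07979085296392441)
table z 0.0017561477737205178
side top 3617 ((0.5811266899108887, -0.031114205718040466), (0.23802189528942108, 0.24194450676441193), 4.22600793838501) 0.07037064588675501
knob 306 [ 0.4909 -0.0913  0.053 ] [ 0.4656 -0.1353  0.0303] [ 0.5114 -0.0592  0.0659]
pen 0.105 71 [0.609  0.3212 0.1097] [0.0228 0.0239 0.0129]
pen 0.12 65 [0.6086 0.3218 0.1307] [0.0149 0.0159 0.0193]
pen 0.14 59 [0.6087 0.3215 0.1494] [0.0138 0.0166 0.0175]
base ((0.6141243577003479, 0.3193128705024719), 0.07980842143297195)
table z 0.0009719406518995388
```

arm_command:
  moves: [1, 47, -37, -3, 0, 0, 0, 1, 47, -37, -3, 0, 0, 0, 1, 47, -37, -3, 0, 0, 0, 1, 47, -37, -3, 0, 0, 0, 1, 47, -37, -3, 0, 0, 0, 1, 47, -37, -3, 0, 0, 0, 1, 47, -37, -3, 0, 0, 0.175, 1, 25, -20, 0, 0, 0, 0.175]

```text
clock: 2.4
tcp_pos: [0.4464, -0.1319, 0.2526]
orientation: [0.0, 0.999, 0.043, 0.001]
wrist_force: [0.1, -0.3, 0.7]
finger_gap: 0.0853
grip_force: 0.0
```

arm_command:
  moves: [1, 0, 0, 0, 0, 0, 0, 1, 0, 0, 0, 0, 0, 0]

```text
clock: 2.65
tcp_pos: [0.4454, -0.1344, 0.2519]
orientation: [0.0, 0.999, 0.046, -0.0]
wrist_force: [-0.1, -0.1, -0.4]
finger_gap: 0.0852
grip_force: 0.0
```

Run:
```python
from h import *
np.set_printoptions(precision=4,suppress=True)
s=get_state();print(s['clock'],s['tcp_pos'],s['orientation'],s['joint_pos'],s['wrist_force'])
print(camera_info('wrist'))
P=pose('wrist'); im,d=read_camera('wrist'); cv2.imwrite('pics/w1.png',im); np.save('w1.npy',d)
for l in ['knob_grip','pad','board']:
    for r in recognise('wrist',l)[:2]: print(l,r,bydepth(P,r['point'],d))
print(proj(P,[.48,-.092,.046]))
C=cloud(P,d)
b=C[(C[:,2]>.064)&(C[:,2]<.076)&(C[:,0]<.8)]; print(len(b),cv2.minAreaRect(b[:,:2].astype(np.float32)))
```

```text
2.65 [ 0.4454 -0.1344  0.2519] [ 0.0002  0.9989  0.0459 -0.0002] [-0.4656  0.0947 -0.1781  1.2982 -0.0005  2.5842] [-0.1358 -0.107  -0.3992]
{'fovy': 64.11757088986955, 'cx': 277.7294101913878, 'cy': 212.69604620808357, 'k1': -0.08147891557654907, 'tool_from_camera': array([[-0.0006, -0.9536, -0.3012,  0.076 ],
       [ 1.    , -0.0006,  0.    ,  0.0006],
       [-0.0002, -0.3012,  0.9536, -0.1431],
       [ 0.    ,  0.    ,  0.    ,  1.    ]])}
knob_grip {'point': [243.8, 147.6], 'confidence': 0.92} [ 0.4797 -0.0979  0.0571]
knob_grip {'point': [46.0, 204.2], 'confidence': 0.74} [0.3828 0.1535 0.0044]
pad {'point': [178.8, 31.8], 'confidence': 0.64} [ 0.5761 -0.0397  0.0895]
board {'point': [175.6, 33.6], 'confidence': 0.84} [ 0.5745 -0.0371  0.0896]
board {'point': [346.5, 237.2], 'confidence': 0.44} [ 0.3756 -0.2272  0.0089]
[239.1309 145.5207]
15917 ((0.5520956516265869, -0.033831700682640076), (0.11551585048437119, 0.24058149755001068), 3.6728174686431885)
```

View pics/w1.png

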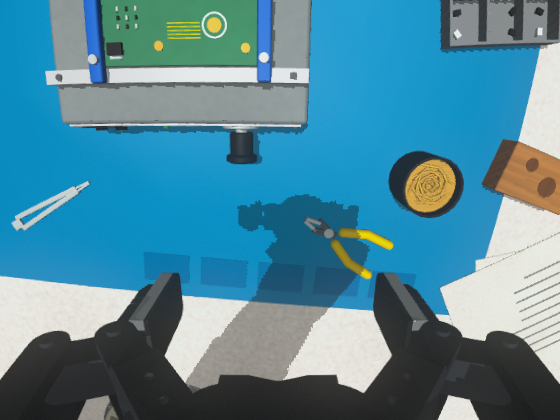

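The wrist view shows the knob barrel at (241,143), its rim at (241,158) and the ringed pad at (214,25).

Run:
```python
from h import *
np.set_printoptions(precision=4,suppress=True)
P=pose('wrist'); d=np.load('w1.npy'); C=cloud(P,d)
im=cv2.imread('pics/w1.png'); 
for p in [(72,125),(308,122),(190,124)]: print(p,onz(P,p,.07))
a=onz(P,(72,125),.07);b=onz(P,(308,122),.07);print('yaw',np.degrees(np.arctan2(-(b-a)[0],(b-a)[1])) ,np.linalg.norm(b-a))
print('pad ray',onz(P,(214,25),.089))
T=C[(C[:,2]>.064)&(C[:,2]<.076)&(C[:,0]<.8)]
# front edge per lateral bin
for yaw in [3.0,3.7,4.2]:
    c,s=np.cos(np.radians(yaw)),np.sin(np.radians(yaw)); X=T[:,0]*c+T[:,1]*s; Y=-T[:,0]*s+T[:,1]*c
    print(yaw,[round(np.min(X[(Y>q)&(Y<q+.02)]),4) for q in np.arange(-.18,.05,.02)],np.percentile(Y,[.5,99.5]))
c,s=np.cos(np.radians(3.8)),np.sin(np.radians(3.8))
k=C[(C[:,2]>.045)&(C[:,2]<.066)&(np.hypot(C[:,0]-.475,C[:,1]+.1)<.04)]
X=k[:,0]*c+k[:,1]*s; Y=-k[:,0]*s+k[:,1]*c
for q in np.arange(.43,.50,.005):
    m=(X>q)&(X<q+.005)
    if m.sum()>2: print(round(q,3),m.sum(),Y[m].min(),Y[m].max(),k[m,2].max())
g=cv2.cvtColor(im,cv2.COLOR_BGR2HSV)[0:60,180:250]; m=(g[...,0]>12)&(g[...,0]<30)&(g[...,1]>120)
print(cv2.connectedComponentsWithStats(m.astype(np.uint8))[2:])
```

```text
(72, 125) [0.4903 0.0695 0.07  ]
(308, 122) [ 0.5105 -0.1586  0.07  ]
(190, 124) [ 0.4992 -0.0474  0.07  ]
yaw -174.9497654674058 0.22891850602311756
pad ray [ 0.5837 -0.0701  0.089 ]
3.0 [np.float64(0.4951), np.float64(0.4959), np.float64(0.4934), np.float64(0.4931), np.float64(0.4951), np.float64(0.4949), np.float64(0.4942), np.float64(0.4938), np.float64(0.4937), np.float64(0.4913), np.float64(0.4911), np.float64(0.491)] [-0.1825  0.0546]
3.7 [np.float64(0.493), np.float64(0.4941), np.float64(0.4917), np.float64(0.4917), np.float64(0.494), np.float64(0.4947), np.float64(0.4936), np.float64(0.4935), np.float64(0.4915), np.float64(0.4915), np.float64(0.4915), np.float64(0.4926)] [-0.1892  0.0479]
4.2 [np.float64(0.493), np.float64(0.4928), np.float64(0.4906), np.float64(0.4933), np.float64(0.4932), np.float64(0.4932), np.float64(0.4932), np.float64(0.4932), np.float64(0.4914), np.float64(0.4915), np.float64(0.4917), np.float64(0.496)] [-0.194   0.0431]
0.455 88 -0.14194970516862723 -0.1111149562398294 0.06336506676799669
0.46 173 -0.14193843667187203 -0.11128379588760642 0.063530787
[... 220 characters left out ...]
8894
0.48 116 -0.1379058792796612 -0.11534457821527273 0.05939123058212492
0.485 92 -0.13692883171669148 -0.11651254973740771 0.05853500064437045
0.49 159 -0.16005177059550943 -0.10227909315713885 0.06598990646109754
0.495 41 -0.1590631887785407 -0.10335683201938797 0.06598200862419146
(array([[   0,    0,   70,   60, 3941],
       [  27,   18,   14,   15,  171],
       [   0,   22,    3,    1,    3],
       [  17,   30,    2,    1,    2],
       [   9,   34,    7,    1,    7],
       [  61,   43,    9,   10,   76]], dtype=int32), array([[34.0264, 29.359 ],
       [33.5673, 24.6901],
       [ 1.    , 22.    ],
       [17.5   , 30.    ],
       [12.    , 34.    ],
       [65.    , 47.5   ]]))
```

arm_command:
  moves: [0.6, 0, 0, 0, 0, 0, 0.022, 0.6, 41, -37, 40, 0, 0, 0, 0.6, 0, 0, 50, 0, 0, 0, 0.6, 0, 0, 50, 0, 0, 0, 0.6, 0, 0, 40, 0, 0, 0, 0.6, 0, 0, 30, 0, 0, 0, 0.6, 0, 0, 16, 0, 0, 0, 0.6, 0, 0, 0, 0, 0, 0]
  newtons: 50

```text
clock: 3.85
tcp_pos: [0.4795, -0.0977, 0.0281]
orientation: [-0.001, 0.999, 0.033, -0.001]
wrist_force: [0.6, -0.4, 0.9]
finger_gap: 0.0684
grip_force: 0.0
```

Run:
```python
from h import *
np.set_printoptions(precision=4,suppress=True)
P=pose('wrist'); s=get_state(); print(s['clock'],s['tcp_pos'],s['orientation'],s['wrist_force'],s['finger_gap'])
im,d=read_camera('wrist'); cv2.imwrite('pics/w2.png',im)
```

```text
3.85 [ 0.4795 -0.0977  0.0281] [-0.0006  0.9994  0.0333 -0.0014] [ 0.6304 -0.3619  0.8884] 0.0684321490842698
```

View pics/w2.png

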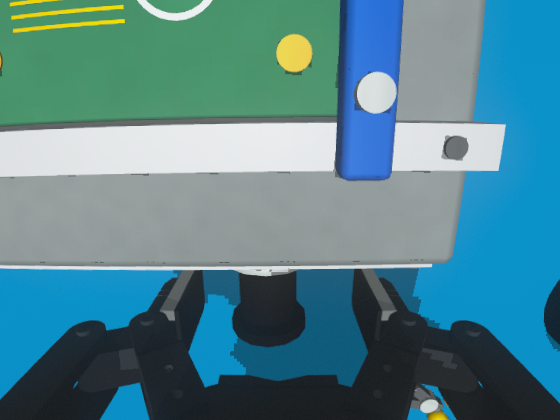

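Fingers straddle the barrel at (268,290), a few mm short of target. I'll correct that and close.

arm_command:
  moves: [0.6, 4.5, -3, 1.5, 0, 0, 0, 0.6, 0, 0, 0, 0, 0, 0, -1, 0, 0, 0, 0, 0, 0, -1, 0, 0, 0, 0, 0, 0, -1, 0, 0, 0, 0, 0, 0, -1, 0, 0, 0, 0, 0, 0, -1, 0, 0, 0, 0, 0, 0]
  newtons: 50

```text
clock: 4.78
tcp_pos: [0.485, -0.0932, 0.0282]
orientation: [-0.001, 0.999, 0.034, 0.0]
wrist_force: [-1.5, 5.2, 5.4]
finger_gap: 0.0223
grip_force: 48.8
```

arm_command:
  moves: [-1, -4, 0, 0, 0, 0, 0, -1, -4, 0, 0, 0, 0, 0, -1, -4, 0, 0, 0, 0, 0, -1, -4, 0, 0, 0, 0, 0, -1, 0, 0, 0, 0, 0, 0]

```text
clock: 5.4
tcp_pos: [0.4692, -0.0945, 0.0283]
orientation: [-0.001, 0.999, 0.034, 0.0]
wrist_force: [-1.4, 3.5, 5.5]
finger_gap: 0.0224
grip_force: 53.9
```

arm_command:
  moves: [-1, -2, 0, 0, 0, 0, 0, -1, 0, 0, 0, 0, 0, 0, -1, 0, 0, 0, 0, 0, 0]

```text
clock: 5.78
tcp_pos: [0.4691, -0.0945, 0.0284]
orientation: [-0.001, 0.999, 0.034, 0.002]
wrist_force: [4.9, 6.1, -0.3]
finger_gap: 0.0221
grip_force: 53.5
```

Run:
```python
from h import *
im,d=read_camera('wrist'); cv2.imwrite('pics/w3.png',im[200:])
```

```text
(no output)
```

View pics/w3.png

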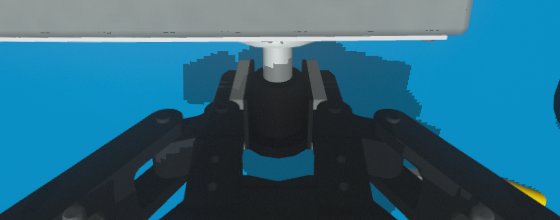

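The knob is out: its bright shaft shows at (277,60) with the barrel between the pads. Now push it home.

arm_command:
  moves: [-1, 4, 0, 0, 0, 0, 0, -1, 4, 0, 0, 0, 0, 0, -1, 4, 0, 0, 0, 0, 0, -1, 4, 0, 0, 0, 0, 0, -1, 3, 0, 0, 0, 0, 0, -1, 1, 0, 0, 0, 0, 0, -1, 0, 0, 0, 0, 0, 0]

```text
clock: 6.7
tcp_pos: [0.485, -0.0932, 0.0282]
orientation: [-0.001, 0.999, 0.034, -0.002]
wrist_force: [-6.1, 3.2, 11.2]
finger_gap: 0.0225
grip_force: 54.5
```

arm_command:
  moves: [0.6, -1, 0, 0, 0, 0, 0, 0.6, 0, 0, 0, 0, 0, 0, 0.6, 0, 0, 0, 0, 0, 0, 0.6, 0, 0, -30, 0, 0, 0, 0.6, 0, 0, -60, 0, 0, 0, 0.6, 0, 0, -60, 0, 0, -0.1, 0.6, 0, 0, -60, 0, 0, -0.18, 0.6, 0, 0, -60, 0, 0, -0.18]

```text
clock: 7.7
tcp_pos: [0.486, -0.0945, 0.2999]
orientation: [0.0, 0.965, 0.264, 0.0]
wrist_force: [1.3, -0.9, 0.1]
finger_gap: 0.0682
grip_force: 0.0
```

Run:
```python
from h import *
np.set_printoptions(precision=4,suppress=True)
s=get_state(); print(s['clock'],s['tcp_pos'],s['orientation'],s['wrist_force'],s['finger_gap'])
P=pose('side'); im,d=read_camera('side'); C=cloud(P,d)
c,s=np.cos(np.radians(3.8)),np.sin(np.radians(3.8))
X=C[:,0]*c+C[:,1]*s; Y=-C[:,0]*s+C[:,1]*c
for e,D in [('now',C),('old',cloud(P,np.load('side.npy')))]:
    X=D[:,0]*c+D[:,1]*s; Y=-D[:,0]*s+D[:,1]*c
    m=(abs(Y+.1265)<.02)&(D[:,2]>.04)&(D[:,2]<.068)&(X>.42)&(X<.488); print(e,m.sum(),np.percentile(X[m],[0,2,10,50]))
```

```text
7.7 [ 0.486  -0.0945  0.2999] [0.0003 0.9646 0.2636 0.0003] [ 1.3009 -0.8616  0.1363] 0.06824787562626666
now 140 [0.4587 0.459  0.4595 0.4705]
old 141 [0.4585 0.4589 0.4595 0.4701]
```

The knob is back home: its depth profile matches the starting one. On to the pen.

arm_command:
  moves: [0.6, 0, 0, 0, 0, 0, -0.18, 0.6, 0, 0, 0, 0, 0, -0.18, 0.6, 0, 0, 0, 0, 0, -0.18, 0.6, 58, -12, 0, 0, 0, 0, 0.6, 58, -12, 0, 0, 0, 0, 0.6, 58, -12, 0, 0, 0, 0, 0.6, 58, -12, 0, 0, 0, 0, 0.6, 58, -12, 0, 0, 0, 0]

```text
clock: 8.75
tcp_pos: [0.5739, 0.1904, 0.2976]
orientation: [0.0, 0.861, 0.509, 0.0]
wrist_force: [1.0, 0.1, -0.5]
finger_gap: 0.0682
grip_force: 0.0
```

arm_command:
  moves: [0.6, 58, -12, 0, 0, 0, 0, 0.6, 58, -12, 0, 0, 0, 0, 0.6, 16, -3, 0, 0, 0, 0, 0.6, 0, 0, 0, 0, 0, 0, 0.6, 0, 0, 0, 0, 0, 0]

```text
clock: 9.38
tcp_pos: [0.6133, 0.3164, 0.2976]
orientation: [0.0, 0.861, 0.509, -0.0]
wrist_force: [-0.3, -0.1, -0.2]
finger_gap: 0.0683
grip_force: 0.0
```

Run:
```python
from h import *
np.set_printoptions(precision=4,suppress=True)
P=pose('wrist'); s=get_state(); print(s['clock'],s['tcp_pos'],s['orientation'],s['joint_pos'])
im,d=read_camera('wrist'); cv2.imwrite('pics/w4.png',im); np.save('w4.npy',d)
for l in ['pen','stand']:
    for r in recognise('wrist',l)[:2]: print(l,r,bydepth(P,r['point'],d))
C=cloud(P,d); n=np.hypot(C[:,0]-.614,C[:,1]-.32)<.05
for lo,hi in [(.172,.185),(.14,.17),(.11,.14),(.098,.108),(.09,.098),(.02,.09)]:
    b=C[n&(C[:,2]>lo)&(C[:,2]<hi)]
    if len(b)>3: print(lo,len(b),b.mean(0),b.min(0),b.max(0))
print(proj(P,[.614,.32,.18]))
```

```text
9.375 [0.6133 0.3164 0.2976] [ 0.0002  0.861   0.5086 -0.0003] [ 0.3603  0.5658  0.5947  1.6003 -0.0004  2.4349]
pen {'point': [274.2, 189.5], 'confidence': 0.76} [0.6152 0.3271 0.1691]
stand {'point': [275.3, 156.9], 'confidence': 0.92} [0.6179 0.3321 0.0193]
0.172 338 [0.6125 0.3203 0.179 ] [0.6036 0.3113 0.1721] [0.6202 0.3278 0.1821]
0.14 148 [0.6155 0.3244 0.1568] [0.6053 0.3158 0.1401] [0.6215 0.3278 0.1698]
0.11 117 [0.6153 0.3248 0.1263] [0.6052 0.3161 0.1102] [0.6206 0.3279 0.1398]
0.098 291 [0.6146 0.3243 0.1031] [0.5975 0.3063 0.0982] [0.6259 0.3337 0.1078]
0.09 32 [0.6175 0.3291 0.0937] [0.6025 0.3156 0.0902] [0.626  0.3338 0.0978]
0.02 211 [0.6178 0.3293 0.058 ] [0.5997 0.315  0.0211] [0.6261 0.3339 0.0899]
[276.9965 200.8655]
```

View pics/w4.png

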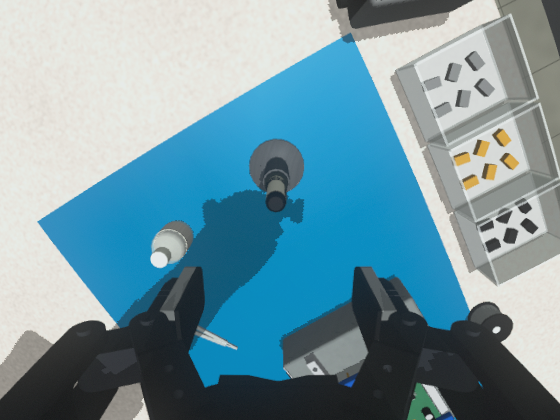

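The pen cap is at (275,200) and its stand base at (275,160), almost under the TCP, with free space around both. Descend and grip.

arm_command:
  moves: [0.6, 3, -2.5, 40, 0, 0, 0, 0.6, 0, 0, 50, 0, 0, 0, 0.6, 0, 0, 45, 0, 0, 0, 0.6, 0, 0, 30, 0, 0, 0, 0.6, 0, 0, 8, 0, 0, 0, 0.6, 0, 0, 0, 0, 0, 0, 0.6, 0, 0, 0, 0, 0, 0]
  newtons: 40

```text
clock: 10.4
tcp_pos: [0.6138, 0.3213, 0.127]
orientation: [0.0, 0.861, 0.509, 0.002]
wrist_force: [0.5, 0.4, -0.1]
finger_gap: 0.0682
grip_force: 0.0
```

arm_command:
  moves: [-1, 0, 0, 0, 0, 0, 0, -1, 0, 0, 0, 0, 0, 0, -1, 0, 0, 0, 0, 0, 0, -1, 0, 0, 0, 0, 0, 0, -1, 0, 0, 0, 0, 0, 0, -1, 0, 0, 0, 0, 0, 0, -1, 0, 0, 0, 0, 0, 0]
  newtons: 40

```text
clock: 11.28
tcp_pos: [0.6128, 0.3212, 0.1252]
orientation: [0.0, 0.861, 0.509, 0.0]
wrist_force: [-0.5, 0.5, 3.7]
finger_gap: 0.0161
grip_force: 38.9
```

arm_command:
  moves: [-1, 0, 0, -8, 0, 0, 0, -1, 0, 0, -20, 0, 0, 0, -1, 0, 0, -30, 0, 0, 0, -1, 0, 0, -30, 0, 0, 0, -1, 0, 0, -22, 0, 0, 0, -1, 0, 0, 0, 0, 0, 0]

```text
clock: 12.02
tcp_pos: [0.6135, 0.3214, 0.2367]
orientation: [0.0, 0.861, 0.509, 0.002]
wrist_force: [0.5, -0.0, -0.8]
finger_gap: 0.0161
grip_force: 39.0
```

Run:
```python
from h import *
np.set_printoptions(precision=4,suppress=True)
P=pose('wrist'); s=get_state(); print(s['clock'],s['tcp_pos'],s['orientation'],s['joint_pos'],s['wrist_force'],s['finger_gap'])
im,d=read_camera('wrist'); cv2.imwrite('pics/w5.png',im); np.save('w5.npy',d)
for l in ['tip_point','pen']:
  for r in recognise('wrist',l)[:2]: print(l,r,bydepth(P,r['point'],d))
C=cloud(P,d); n=np.hypot(C[:,0]-.613,C[:,1]-.321)<.03
for lo,hi in [(.125,.13),(.13,.145),(.145,.16),(.16,.175),(.175,.19),(.19,.21),(.21,.23),(.27,.29)]:
    b=C[n&(C[:,2]>lo)&(C[:,2]<hi)]
    if len(b)>3: print(lo,len(b),b.mean(0),b.min(0),b.max(0))
P={}
for n in ['scene','side']:
    im,d=read_camera(n); P=pose(n); np.save(n+'2.npy',d); cv2.imwrite(f'pics/{n}2.png',im)
    for l in ['tip_point']:
        for r in recognise(n,l)[:2]: print(n,l,r,bydepth(P,r['point'],d))
    q=proj(P,[.613,.321,.135]); print(n,q)
```

```text
12.025 [0.6135 0.3214 0.2367] [0.0003 0.8608 0.5089 0.0017] [ 0.3669  0.5549  0.4284  1.4409 -0.0001  2.4407] [ 0.5196 -0.0291 -0.8375] 0.016050623474963648
pen {'point': [275.6, 308.4], 'confidence': 0.64} [0.6149 0.327  0.2738]
0.13 14 [0.6132 0.3209 0.1371] [0.6113 0.3198 0.1337] [0.6144 0.3217 0.141 ]
0.145 33 [0.6145 0.323  0.1543] [0.6101 0.3198 0.146 ] [0.6173 0.3249 0.16  ]
0.16 94 [0.6146 0.3241 0.1694] [0.6079 0.3185 0.1607] [0.6188 0.3263 0.1749]
0.175 159 [0.6147 0.3239 0.1827] [0.6066 0.3162 0.1751] [0.6188 0.3263 0.1898]
0.19 73 [0.6149 0.3245 0.1933] [0.6092 0.3195 0.19  ] [0.6185 0.3263 0.1985]
0.21 845 [0.6154 0.3261 0.2193] [0.6024 0.3147 0.2115] [0.6246 0.3322 0.23  ]
0.27 5203 [0.616  0.3269 0.282 ] [0.5893 0.3063 0.27  ] [0.6428 0.3433 0.29  ]
scene tip_point {'point': [238.8, 161.3], 'confidence': 0.55} [ 0.4692 -0.2882  0.0429]
scene [414.7573 296.905 ]
side [142.9514 321.1135]
```

View pics/w5.png

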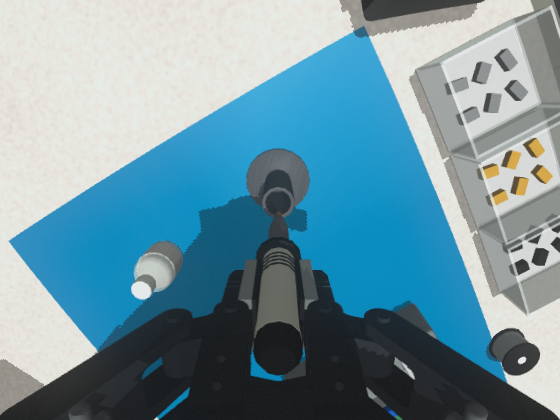

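The pen is held upright in the grip, with its tip near (278,218) and the empty stand behind it. Carry it over the board.

arm_command:
  moves: [-1, -35, 16, 0, 0, 0, 0, -1, -50, 22, 0, 0, 0, 0, -1, -50, 22, 0, 0, 0, 0, -1, -50, 22, 0, 0, 0, 0, -1, -50, 23, 0, 0, 0, 0, -1, -50, 23, 0, 0, 0, 0, -1, -40, 18, 0, 0, 0, 0, -1, -31, 14, 0, 0, 0, 0]

```text
clock: 13.38
tcp_pos: [0.5805, -0.0699, 0.2344]
orientation: [-0.0, 0.861, 0.508, -0.0]
wrist_force: [0.4, 0.4, 0.7]
finger_gap: 0.0158
grip_force: 39.0
```

arm_command:
  moves: [-1, 0, 0, 0, 0, 0, 0, -1, 0, 0, 0, 0, 0, 0, -1, 0, 0, 0, 0, 0, 0]

```text
clock: 13.75
tcp_pos: [0.5811, -0.0668, 0.2347]
orientation: [-0.0, 0.86, 0.51, -0.0]
wrist_force: [0.3, -0.6, -0.1]
finger_gap: 0.0158
grip_force: 39.0
```

Run:
```python
from h import *
np.set_printoptions(precision=4,suppress=True)
P=pose('wrist'); s=get_state(); print(s['clock'],s['tcp_pos'],s['orientation'],s['wrist_force'],s['finger_gap'])
im,d=read_camera('wrist'); cv2.imwrite('pics/w6.png',im); np.save('w6.npy',d)
print(proj(P,[.5837,-.0701,.089]))
for l in ['tip_point','pad']:
  for r in recognise('wrist',l)[:2]: print(l,r,bydepth(P,r['point'],d))
t=s['tcp_pos']; C=cloud(P,d); n=np.hypot(C[:,0]-t[0],C[:,1]-t[1])<.02
for lo,hi in [(.125,.13),(.13,.145),(.145,.16),(.16,.175),(.175,.19)]:
    b=C[n&(C[:,2]>lo)&(C[:,2]<hi)]
    if len(b)>3: print(lo,len(b),b.mean(0)-t,b.min(0)-t)
```

```text
13.75 [ 0.5811 -0.0668  0.2347] [-0.0001  0.8605  0.5095 -0.0001] [ 0.2826 -0.5712 -0.0811] 0.01577179551218278
[282.6596 198.1063]
pad {'point': [281.9, 148.2], 'confidence': 0.75} [ 0.6042 -0.031   0.0893]
0.13 15 [-0.0005 -0.0007 -0.0992] [-0.0023 -0.0018 -0.1041]
0.145 38 [ 0.0008  0.0017 -0.0811] [-0.0036 -0.0017 -0.0888]
0.16 107 [ 0.0011  0.0026 -0.0656] [-0.0059 -0.0054 -0.0742]
0.175 164 [ 0.0009  0.0026 -0.052 ] [-0.0067 -0.0048 -0.0595]
```

View pics/w6.png

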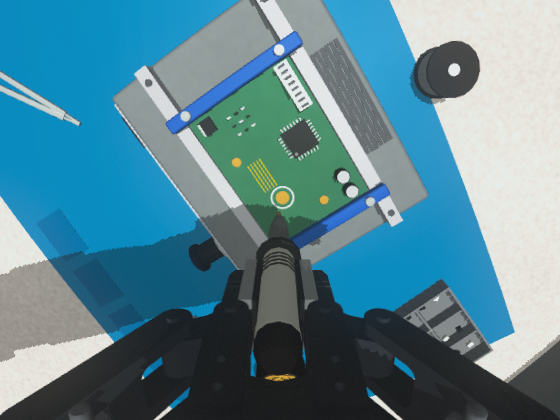

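The ringed pad is at (283,197), just beyond the pen tip at (279,213). Measuring both accurately.

Run:
```python
from h import *
np.set_printoptions(precision=4,suppress=True)
P=pose('wrist'); im=cv2.imread('pics/w6.png'); d=np.load('w6.npy')
h=cv2.cvtColor(im,cv2.COLOR_BGR2HSV)
m=((h[...,0]>12)&(h[...,0]<32)&(h[...,1]>110)&(h[...,2]>100)).astype(np.uint8)
n,_,st,ce=cv2.connectedComponentsWithStats(m[185:212,265:302])
print(st,ce+[265,185])
p=max(range(1,n),key=lambda k:st[k,4]); pc=ce[p]+[265,185]; Wp=onz(P,pc,.089); print('pad',pc,Wp)
w=(h[...,1]<60)&(h[...,2]>170); r,c=np.nonzero(w[180:215,265:302]); e=cv2.fitEllipse(np.c_[c+265,r+180].astype(np.float32)); print('ring',e,onz(P,e[0],.089))
# tip column: near depth pixels
i=P[0];t=get_state()['tcp_pos']
for row in range(200,232,2):
    cc=np.nonzero((d[row,255:305]>.1)&(d[row,255:305]<.285))[0]+255
    print(row,cc.min() if cc.size else None,cc.max() if cc.size else None, d[row,cc].mean() if cc.size else None)
for off in [0,-.001,-.002,-.003]:
    u=np.array([.482,.876,0])*off; print(off,proj(P,t+u+[0,0,-.105]),proj(P,t+u+[0,0,-.069]))
b=im[170:240,240:320]; cv2.imwrite('pics/c6.png',cv2.resize(b,None,fx=7,fy=7,interpolation=cv2.INTER_NEAREST))
```

```text
[[  0   0  37  27 854]
 [  0   1   1   1   1]
 [  4   1   1   1   1]
 [  8   1   1   1   1]
 [  2   4   1   1   1]
 [ 11   6  13  13 141]] [[283.2225 198.2143]
 [265.     186.    ]
 [269.     186.    ]
 [273.     186.    ]
 [267.     189.    ]
 [282.0638 197.0213]]
pad [282.0638 197.0213] [ 0.5838 -0.0692  0.089 ]
ring ((282.0257873535156, 197.0492401123047), (21.408061981201172, 22.03144073486328), 86.13641357421875) [ 0.5838 -0.0692  0.089 ]
200 None None None
202 None None None
204 None None None
206 None None None
208 None None None
210 None None None
212 277 280 0.2564937
214 276 280 0.25083128
216 275 281 0.23858802
218 274 283 0.23224647
220 272 284 0.22648853
222 271 285 0.22195822
224 270 286 0.21838333
226 270 286 0.21482098
228 269 287 0.2120051
230 269 287 0.20843628
0 [278.3736 209.7162] [278.4751 225.4196]
-0.001 [278.3717 210.9505] [278.4727 226.8203]
-0.002 [278.3697 212.1819] [278.4703 228.2171]
-0.003 [278.3678 213.4104] [278.4679 229.6101]
```

View pics/c6.png

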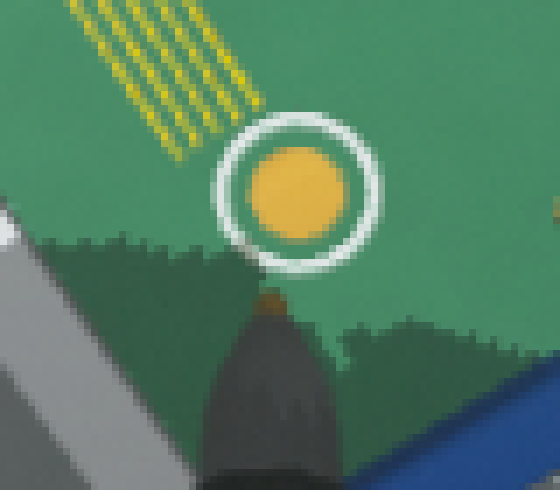

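The tip (278.7,211.5) and pad (282,197) are both clear in the crop. Shift a little, descend to just above the pad and recheck.

arm_command:
  moves: [-1, 1.5, 3.5, 0, 0, 0, 0, -1, 0, 0, 10, 0, 0, 0, -1, 0, 0, 12, 0, 0, 0, -1, 0, 0, 8, 0, 0, 0, -1, 0, 0, 0, 0, 0, 0, -1, 0, 0, 0, 0, 0, 0]

```text
clock: 14.65
tcp_pos: [0.585, -0.0684, 0.2049]
orientation: [0.0, 0.861, 0.509, 0.0]
wrist_force: [0.1, 0.8, -0.7]
finger_gap: 0.0158
grip_force: 39.0
```

Run:
```python
from h import *
np.set_printoptions(precision=4,suppress=True)
P=pose('wrist'); s=get_state(); t=s['tcp_pos']; print(s['clock'],t,s['orientation'],s['wrist_force'])
im,d=read_camera('wrist')
h=cv2.cvtColor(im,cv2.COLOR_BGR2HSV); q=proj(P,[.5838,-.0692,.089]); print('pad proj',q)
x0,y0=(q-[22,22]).astype(int)
m=((h[...,0]>12)&(h[...,0]<32)&(h[...,1]>110)&(h[...,2]>100)).astype(np.uint8)
n,_,st,ce=cv2.connectedComponentsWithStats(m[y0:y0+44,x0:x0+44])
k=max(range(1,n),key=lambda k:st[k,4]); print('pad',ce[k]+[x0,y0],st[k])
w=(h[...,1]<60)&(h[...,2]>165); r,c=np.nonzero(w[y0:y0+44,x0:x0+44]); e=cv2.fitEllipse(np.c_[c+x0,r+y0].astype(np.float32)); print('ring',e,onz(P,e[0],.089))
u=np.array([.481,.877,0])
for off in [-.002,-.0025]: print(off,'tip',proj(P,t+u*off+[0,0,-.105]))
for row in range(200,226,2):
    cc=np.nonzero((d[row,255:305]>.1)&(d[row,255:305]<.273))[0]+255
    if cc.size: print(row,cc.min(),cc.max(),d[row,cc].mean())
b=im[170:240,240:320]; cv2.imwrite('pics/c7.png',cv2.resize(b,None,fx=7,fy=7,interpolation=cv2.INTER_NEAREST))
```

```text
14.65 [ 0.585  -0.0684  0.2049] [0.0001 0.8609 0.5089 0.    ] [ 0.1362  0.8299 -0.7325]
pad proj [277.5341 207.2312]
pad [277.2075 206.8616] [ 15  16  15  13 159]
ring ((277.2640075683594, 207.085205078125), (23.354595184326172, 24.48895263671875), 85.81505584716797) [ 0.5837 -0.069   0.089 ]
-0.002 tip [278.3451 212.1775]
-0.0025 tip [278.3461 212.7923]
200 255 304 0.26770192
202 255 304 0.26839375
204 255 304 0.26864827
206 255 304 0.26930636
208 255 304 0.26981393
210 255 304 0.2703451
212 255 304 0.26991174
214 255 304 0.26913226
216 255 304 0.2668996
218 255 304 0.2613317
220 257 304 0.25380415
222 257 299 0.238417
224 270 287 0.22156928
```

View pics/c7.png

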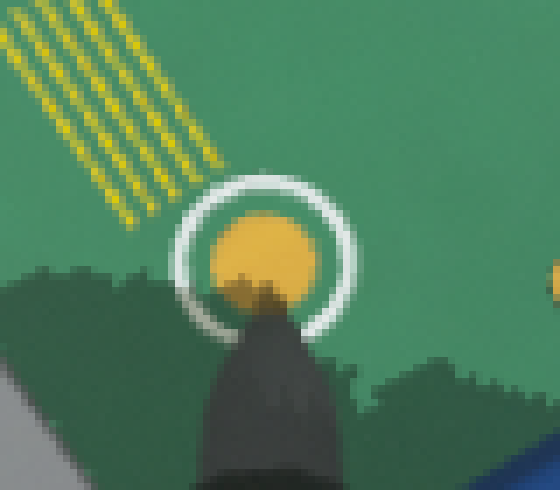

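The tip tapers onto the near part of the pad, ring centre at (277,207). A 1 mm correction, then a slow descent.

arm_command:
  moves: [-1, 1, -1, 0, 0, 0, 0, -1, 0, 0, 4, 0, 0, 0, -1, 0, 0, 3, 0, 0, 0, -1, 0, 0, 3, 0, 0, 0, -1, 0, 0, 2, 0, 0, 0, -1, 0, 0, 1, 0, 0, 0, -1, 0, 0, 0, 0, 0, 0, -1, 0, 0, 0, 0, 0, 0]

```text
clock: 15.7
tcp_pos: [0.5845, -0.067, 0.1919]
orientation: [0.0, 0.861, 0.509, 0.0]
wrist_force: [-0.0, 0.1, 0.1]
finger_gap: 0.0162
grip_force: 39.1
```

```bash
cat > chk.py <<'E'
from h import *
np.set_printoptions(precision=4,suppress=True)
P=pose('wrist'); t=get_state()['tcp_pos']; F=[]
for k in range(6):
    im,d=read_camera('wrist'); s=get_state(); F.append(s['wrist_force'])
t=s['tcp_pos']; print(s['clock'],t,s['orientation'],np.mean(F,0),s['finger_gap'])
h=cv2.cvtColor(im,cv2.COLOR_BGR2HSV); q=proj(P,[.5838,-.0692,.089]); x0,y0=(q-[22,22]).astype(int)
w=(h[...,1]<60)&(h[...,2]>150); r,c=np.nonzero(w[y0:y0+44,x0:x0+44]); e=cv2.fitEllipse(np.c_[c+x0,r+y0].astype(np.float32)); print('ring',e,onz(P,e[0],.089))
u=np.array([.481,.877,0]); print('tip axis',t-.0023*u,proj(P,t-.0023*u+[0,0,.089-t[2]]))
b=im[170:240,240:320]; cv2.imwrite('pics/c8.png',cv2.resize(b,None,fx=7,fy=7,interpolation=cv2.INTER_NEAREST))
E
python3 chk.py
```

```text
16.0 [ 0.5845 -0.067   0.1918] [ 0.      0.8609  0.5089 -0.    ] [-0.7649  0.3671  0.6742] 0.01603219050677647
ring ((278.7020568847656, 213.14683532714844), (24.153587341308594, 25.48289680480957), 91.1775131225586) [ 0.5837 -0.069   0.089 ]
tip axis [ 0.5834 -0.069   0.1918] [278.3632 213.3541]
```

View pics/c8.png

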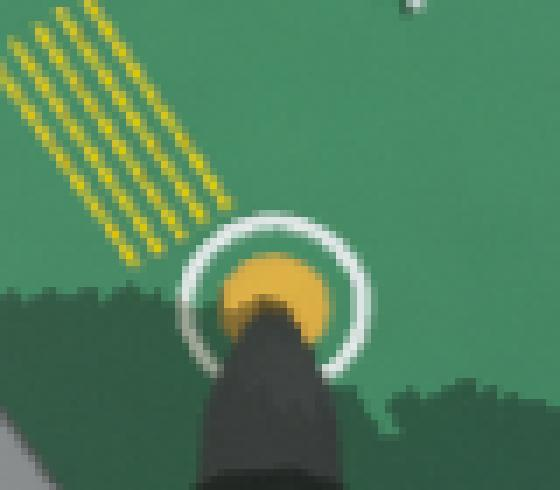

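arm_command:
  moves: [-1, 0, 0, 1, 0, 0, 0, -1, 0, 0, 1, 0, 0, 0, -1, 0, 0, 0.5, 0, 0, 0, -1, 0, 0, 0, 0, 0, 0, -1, 0, 0, 0, 0, 0, 0]

```text
clock: 16.62
tcp_pos: [0.5845, -0.067, 0.1893]
orientation: [0.0, 0.861, 0.509, -0.0]
wrist_force: [-0.4, 0.8, 2.0]
finger_gap: 0.0158
grip_force: 39.1
```

```bash
python3 chk.py; python3 chk.py; python3 chk.py
```

```text
16.925 [ 0.5845 -0.067   0.1893] [0.0001 0.8608 0.5089 0.    ] [-0.442   0.4462  1.8632] 0.015990836890853455
ring ((278.6352844238281, 214.21975708007812), (24.552703857421875, 25.953227996826172), 89.41580200195312) [ 0.5836 -0.069   0.089 ]
tip axis [ 0.5834 -0.069   0.1893] [278.4148 214.3514]
17.225 [ 0.5845 -0.067   0.1893] [ 0.0001  0.8609  0.5089 -0.    ] [-0.6331  0.5079  1.3256] 0.015878546256031183
ring ((278.6276550292969, 214.2032012939453), (24.53774070739746, 25.97162437438965), 90.5791015625) [ 0.5837 -0.069   0.089 ]
tip axis [ 0.5834 -0.069   0.1893] [278.3544 214.4123]
17.525 [ 0.5845 -0.067   0.1893] [ 0.      0.8608  0.5089 -0.    ] [-0.497   0.2491  1.3914] 0.01587377526394758
ring ((278.6352844238281, 214.21975708007812), (24.552703857421875, 25.953227996826172), 89.41580200195312) [ 0.5836 -0.069   0.089 ]
tip axis [ 0.5834 -0.069   0.1893] [278.3686 214.3679]
```

View pics/c8.png

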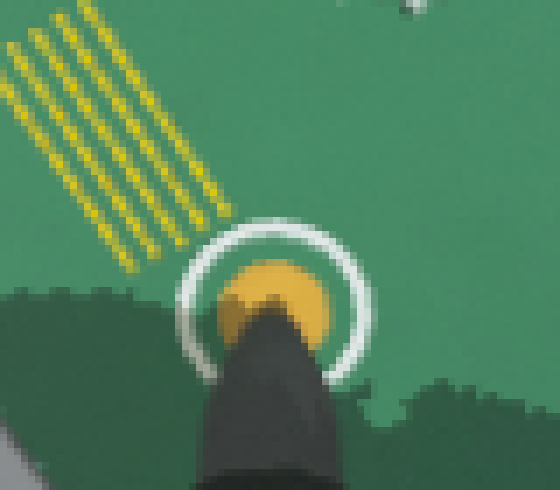

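```bash
python3 -c "
from workcell import *
print(hand_in())"
```

```text
the job is handed in; nothing more can be done
None
```

Job handed in at about 17.5 s: the knob was pulled out to its stop and pushed back home, and the pen is held upright on the ringed pad with the tip about 5 mm in (about 2 N, estimated from the noisy wrist force and tool height). I viewed 12 pictures, over the limit of 10.

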